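Fit and latch the top holder of a table easel

TASK

Slide the loose grey top holder down over the leaning mast of the table easel, with its lip on the painted side of the canvas board, until it sits fully home on the wooden rail. Then swing the steel latch lever round until it lies straight across the top of the holder's cross plate, and let go, leaving the pen pot, brush jar and tumbler where they stand.

Things in the scene. Friction and masses are not known exactly. Their poses are not given: they have to be found in the camera images.
- easel: Small table easel fixed to the table: wooden foot 240 x 165 mm, 44 mm high, carrying the leaning mast; origin at the centre of the foot's underside, on the table; at yaw 0 the painting faces +x, away from the robot, and the mast's top leans towards -x, the robot.
- mast: The easel's aluminium mast, a flat bar 16 (its x) by 24 mm (its y), leaning 0.42 rad from vertical. Origin: on the mast's centre line at the rail's top face (the seat, 170 mm above the table); z up along the mast, x to the painted side, y to the latch side. Wooden rail: x -14..14, y -60..116, top at z 0. Canvas board: 200 mm wide, x 23..29, its top edge at z 12 mm.
- mast_tip (a point): Top end of the mast on its centre line (mast frame z = 78 mm). The last 14 mm taper to 7 x 14 mm.
- holder: Loose grey moulded holder, 0.22 kg, upright on the table. Sleeve 36 (x) by 44 (y), 70 mm tall, free to grasp at z 26..70; through hole 20 (x) by 28 (y) along z, 2 mm play round the mast. Cross plate x -10..39, y -75..75, z 14..26 mm. Origin: hole centre at the underside; z up the hole, x to the lip. Fully home, its frame coincides with mast.
- holder_lip (a point): Middle of the lower edge of the lip that hangs from the cross plate's front edge: holder frame x 36, y 0, z 0. Lip x 33..39, z 0..14, 150 mm long; the canvas board's top edge goes into the gap between sleeve and lip.
- latch (a joint): Angle of the steel latch lever about an axis parallel to the mast's z. 0: it points along the mast's x (open, clear of the holder); grows clockwise seen from above; at 1.57 it points along the mast's -y, straight across the seated cross plate (locked). Limits -0.6, 1.62. Needs about 2 N at the peg and stays where left. If the holder is not home the lever strikes the plate's edge.
- latch_hinge (a point): On the latch axis at the lever's underside: mast frame x 0, y 105, z 29 mm, on a post of radius 9 mm. Lever: 62 mm from here to its tip, 16 mm wide, its top 10 mm above here.
- latch_peg (a point): Centre of the black upright peg near the lever's tip: 50 mm from the axis along the lever, 26 mm above the lever's underside (mast z = 55 mm). Peg radius 7 mm, parallel to the mast's z, from 9 to 43 mm above the underside (mast z 38..72 mm).
- pot: Bystander: white ceramic pot of pens, 80 mm across, 105 mm tall, pens up to 190 mm; origin under its centre.
- jar: Bystander: glass jar of brushes, 84 mm across, 120 mm tall, brushes up to 190 mm; origin under its centre.
- tumbler: Bystander: empty glass tumbler, 72 mm across, 95 mm tall; origin under its centre.
Not all that is in view belongs to the job. What is shaped like the holder but purple is not meant.

How it is judged:
On the way:
1. the holder is fully home on the mast, lip on the painted side, while the latch is still open (below 0.7 rad) (z of holder in the frame of mast between -0.004 and 0.005 m and x of holder in the frame of mast between -0.006 and 0.006 m and y of holder in the frame of mast between -0.006 and 0.006 m and angle between the z axis of holder and the z axis of mast, either way round below 0.1 rad and x of holder_lip in the frame of mast above 0.028 m and value of joint latch below 0.7 rad), for 0.2 s.
At the end, for the whole second after the job is handed in: The holder rests on the mast: underside within 5 mm of the rail, hole centred on the mast within 6 mm, axis along it within 0.1 rad, lip on the painted side of the board; the latch lever lies across its cross plate (joint above 1.37 rad, within about 11 degrees of straight) (z of holder in the frame of mast between -0.004 and 0.005 m and x of holder in the frame of mast between -0.006 and 0.006 m and y of holder in the frame of mast between -0.006 and 0.006 m and angle between the z axis of holder and the z axis of mast, either way round below 0.1 rad and x of holder_lip in the frame of mast above 0.028 m and value of joint latch above 1.37 rad and linear speed of holder below 0.02 m/s); the robot touches nothing.
It fails at once if the pot is pushed more than 40 mm away or tipped over (distance of pot from where it was at the start of the episode above 0.04 m or angle between pot's own z axis and vertical above 0.5 rad).
It fails at once if the jar is pushed more than 40 mm away or tipped over (distance of jar from where it was at the start of the episode above 0.04 m or angle between jar's own z axis and vertical above 0.5 rad).
It fails at once if the tumbler is pushed more than 40 mm away or tipped over (distance of tumbler from where it was at the start of the episode above 0.04 m or angle between tumbler's own z axis and vertical above 0.5 rad).
It also fails if it takes over 64 s, if anything falls off the work surface, if the arm or the gripper's body presses on something with over 40 N, if the wrist force passes 120 N, or if a joint passes its speed limit or range.

ROBOT

A 6-joint arm with a two-finger parallel gripper is mounted at the origin on the work surface. World frame = base frame: x ahead of the robot, y to its left, z up, the work surface at z = 0. Lengths are in m, angles in rad, forces in N, time in s.
With the tool pointing down it reaches from about 0.2 to 0.875 m from the base axis. Payload 3.4 kg.
Tool frame: the origin (TCP) lies between the finger pads; the fingertips stand 25 mm ahead of it and the grasp point (between the pads) lies 6 mm ahead of it (r.nose_length is the z of the fingertips in the tool frame, in m); z points along the fingers, y is the line along which they close (so a half turn about z gives the same grasp; the last joint's range is limited). The gripper opens to 94 mm and grips with 3 to 60 N. Pads are 16 mm wide; open, the fingers measure 119 mm over their backs; the gripper's body (75 mm by 177 mm) begins 78 mm behind the grasp point.
Start: joints at [0.983, 0.276, 1.505, -0, 1.361, -0.121], TCP at [0.259, 0.514, 0.23] pointing down, gripper open.
Joint ranges: [-2.89, 2.89], [-0.75, 2.08], [0.22, 2.7], [-1.18, 4.32], [0.11, 2.71], [-2.7, 2.7]. Speed limits (rad/s): [2.57, 2.57, 3.14, 3.14, 3.14, 3.14].

INTERFACE

Orientations are given as a unit quaternion [w, x, y, z].
In Python, from plant import r, gripper_to, inverse_kinematics, vision, models, telemetry gives the robot as it stands. Calls block until the motion is done:
- r.move_to(position, orientation): joint-space move of the TCP to a pose.
- r.move_l(position, rot=None, vel=0.15, guard=None): straight line of the TCP; rot=None keeps the orientation; vel is the mean speed in m/s. With guard (N) it stops when the force on the tool has changed by that much, and returns True; else False.
- r.movej(angles): joint-space move.
- gripper_to(opening, f_grip=None): finger opening in m; f_grip is the grip in N (None keeps the last); returns when the fingers have stopped.
- r.hold(seconds).
- inverse_kinematics(position, orientation): joint angles nearest the present ones, or None.
- vision.snapshot(name): name is "side" or "top" or "wrist"; returns the picture (420x560x3 uint8, red, green, blue); there is no depth.
- vision.get_calibration(name): a dict with "fx", "fy", "cx", "cy" (pixels), "position" and "orientation" of the camera in the world. Camera axes: x right, y down, z forward; pixel columns grow to the right and rows downward; lengths in m; the calibration is good to about 2 mm. A picture is of the moment at which its call begins: read the wrist's pose just before it. get_calibration takes no time and is no camera call; for the wrist camera it gives the pose at the moment of the call.
A pose or a line that the arm cannot do raises r.PlanningError and nothing moves.
- r.sign_off(): hands the job in; it is judged then, once.
Trained networks look in the newest picture that a camera, given by its name, has taken for a name from the list of things; names that differ only in an ending like _2 or _b are one class to them, and where a whole thing is asked for, a point or a joint stands for the part that bears it (a point fixed in the world has none). Each returns a list of dicts, best first, with "score" (0 to 1); they miss things now and then, are a little off and sometimes report something else, mostly with a low value. They report only what shows in the picture. A call takes as long as a camera call. They do not tell look-alikes from the thing itself.
- models.boxes_of(thing, camera): "at" ([x, y, z] in m, in world coordinates, good to about 4 mm: the middle of the surface that is visible of it).
- models.regions_of(thing, camera): "pixels" (420x560 bool, what is visible of it).
- models.mark_of(thing, camera): "at" ([x, y, z] in m, in world coordinates, good to about 4 mm: a listed point, or the origin of a listed thing).
Readings, each from a call of its own:
- telemetry.current_t(): time.
- telemetry.current_joints(): joint angles.
- telemetry.current_dq(): joint speeds.
- telemetry.current_joint_efforts(): joint torques, N m.
- telemetry.current_ee_pos(): TCP position.
- telemetry.current_tool_rot(): TCP orientation.
- telemetry.current_wrist_force(): force on the tool from outside, world axes, zero at the start.
- telemetry.current_torque(): the same for the moment, N m.
- telemetry.current_opening(): finger opening in m.
- telemetry.current_finger_force(): force on a finger pad.
Only numpy, scipy, OpenCV 4.12 (cv2) and the standard library are available. Lean on these libraries where they do the work, as an engineer would, in place of code of your own. Each camera call takes 0.05 s, during which the arm holds its last target. There are 200 camera calls.

## Working session

There is one attempt and no reset: what is moved stays moved. The work goes in short steps, each a Python script; the robot and the scene stay as the last script left them, time stands still between calls to the robot, and variables do not carry over. Pictures are saved under pics/ and viewed, at most 10 in all, crops included, and the job is handed in when it is done.

```bash
ls; mkdir -p pics
python3 - <<'E'
from plant import r, vision, models, telemetry
import cv2, numpy as np
for c in ("side","top"):
    im=vision.snapshot(c); cv2.imwrite(f"pics/{c}0.png",cv2.cvtColor(im,cv2.COLOR_RGB2BGR))
    k=vision.get_calibration(c); print(c,k)
    for n in ("holder","holder_lip","easel","mast","mast_tip","latch_hinge","latch_peg","pot","jar","tumbler"):
        print(n,[(np.round(d["at"],3).tolist(),round(d["score"],2)) for d in models.mark_of(n,c)])
print(telemetry.current_t())
E
```

```text
pics
side {'fx': 439.82697263083594, 'fy': 439.82697263083594, 'cx': 278.74079161792804, 'cy': 206.04219028328563, 'position': array([-0.2471527 , -0.79282722,  0.85252638]), 'orientation': array([-0.43139588,  0.80818266, -0.35192726,  0.1920562 ])}
holder [([0.533, -0.541, 0.001], 0.95), ([0.616, -0.18, 0.002], 0.89), ([0.499, -0.337, 0.003], 0.85), ([0.377, 0.008, -0.001], 0.69), ([0.364, -0.242, 0.004], 0.64)]
holder_lip [([0.625, -0.148, -0.001], 0.91), ([0.382, -0.027, 0.0], 0.87), ([0.401, -0.239, -0.001], 0.86), ([0.527, -0.345, 0.004], 0.67)]
easel [([0.606, 0.044, -0.003], 0.65)]
mast [([0.576, 0.045, 0.169], 0.6)]
mast_tip [([0.542, 0.045, 0.242], 0.75)]
latch_hinge [([0.552, 0.148, 0.196], 0.62)]
latch_peg [([0.584, 0.144, 0.236], 0.72)]
pot [([0.423, 0.309, 0.0], 0.8)]
jar [([0.678, -0.384, -0.002], 0.6)]
tumbler []
top {'fx': 447.8711540600287, 'fy': 447.8711540600287, 'cx': 283.52264343768854, 'cy': 217.9808190181016, 'position': array([ 0.3029943 , -0.08280092,  1.34187185]), 'orientation': array([-0.07095323,  0.70826279, -0.69861353,  0.07258507])}
holder [([0.494, -0.338, -0.0], 0.86), ([0.619, -0.184, 0.005], 0.76), ([0.372, 0.01, 0.001], 0.63), ([0.552, 0.146, 0.193], 0.63), ([0.365, -0.241, 0.001], 0.57)]
holder_lip [([0.535, -0.578, 0.002], 0.85), ([0.401, -0.237, -0.002], 0.7), ([0.622, -0.148, 0.003], 0.65), ([0.526, -0.346, 0.002], 0.59), ([0.38, -0.028, -0.0], 0.57)]
easel [([0.601, 0.051, -0.005], 0.77)]
mast [([0.576, 0.043, 0.174], 0.94)]
mast_tip [([0.548, 0.044, 0.243], 0.73), ([0.554, 0.148, 0.194], 0.64)]
latch_hinge [([0.554, 0.147, 0.196], 0.48)]
latch_peg [([0.591, 0.14, 0.238], 0.76), ([0.528, -0.346, 0.003], 0.62)]
pot [([0.421, 0.317, 0.0], 0.81)]
jar [([0.68, -0.384, -0.002], 0.86)]
tumbler [([0.643, 0.361, 0.001], 0.67)]
1.1
```

View pics/side0.png

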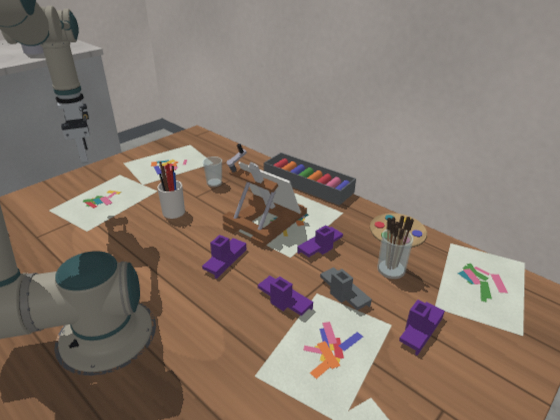

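View pics/top0.png

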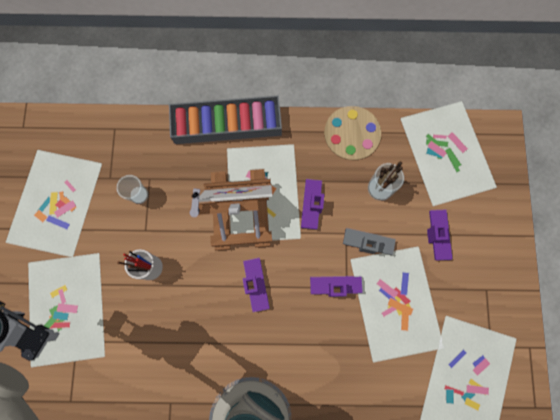

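The only grey holder is at top (371,243) and side (346,288). The look-alikes at top (312,204), (257,285), (336,286) and (440,235) are all purple. I'll confirm that in a crop, fit the mast pose, and check reachability.

```bash
cat > h.py <<'E'
import numpy as np, cv2
from scipy.spatial.transform import Rotation as R
from scipy.optimize import least_squares
from plant import r, gripper_to, inverse_kinematics, vision, models, telemetry
def quat(M):
    q=R.from_matrix(M).as_quat(); return np.array([q[3],*q[:3]])
def mat(q): return R.from_quat([q[1],q[2],q[3],q[0]]).as_matrix()
def Rm(yaw): return R.from_euler('z',yaw).as_matrix()@R.from_euler('y',-0.42).as_matrix()   # mast axes in world
FLIP=np.diag([1.,-1,-1])                       # tool x = body x, tool y = -body y, tool z down
def tool(Rb,s=1): return quat(Rb@FLIP@np.diag([s,s,1]))
def snap(c,name=None):
    k=vision.get_calibration(c); im=vision.snapshot(c)
    if name: cv2.imwrite(f"pics/{name}.png",cv2.cvtColor(im,cv2.COLOR_RGB2BGR))
    return im,k
def proj(k,P):
    p=(np.atleast_2d(P)-k["position"])@mat(k["orientation"])
    return np.c_[k["fx"]*p[:,0]/p[:,2]+k["cx"],k["fy"]*p[:,1]/p[:,2]+k["cy"]]
def ray(k,uv,z):                               # pixel(s) to the plane at height z
    uv=np.atleast_2d(uv); d=np.c_[(uv[:,0]-k["cx"])/k["fx"],(uv[:,1]-k["cy"])/k["fy"],np.ones(len(uv))]@mat(k["orientation"]).T
    return k["position"]+d*((z-k["position"][2])/d[:,2])[:,None]
E
python3 - <<'E'
from h import *
im=cv2.imread("pics/top0.png")[200:290,320:420]; cv2.imwrite("pics/crop0.png",cv2.resize(im,None,fx=6,fy=6,interpolation=cv2.INTER_CUBIC))
obs=[([0,0,0],(.576,.044,.17)),([0,0,.078],(.545,.0445,.2425)),([0,.105,.029],(.553,.1475,.195))]
f=lambda p:np.concatenate([p[:3]+Rm(p[3])@np.array(a)-b for a,b in obs]+[(p[:3]+Rm(p[3])@R.from_euler('z',-p[4]).apply([.05,0,0])+Rm(p[3])@[0,.105,.055]-(.5875,.142,.237))])
s=least_squares(f,[.576,.044,.17,0,0]); print(s.x.round(4),(s.fun*1e3).round(1))
o=s.x[:3];M=Rm(s.x[3]); H=np.array([.497,-.338,.05])
for sg in (1,-1):
  for lab,p,Rb in [("grasp",H,R.from_euler('z',-.26).as_matrix()),("over",o+M@[0,0,.3],M),("pre",o+M@[0,0,.15],M),("home",o+M@[0,0,.05],M),("peg0",o+M@[.05,.105,.056],M)]+[("peg%d"%a,o+M@([0,.105,.056]+R.from_euler('z',-a,degrees=True).apply([.05,0,0])),M@R.from_euler('z',-a,degrees=True).as_matrix()) for a in (45,90)]:
    q=inverse_kinematics(p,tool(Rb,sg)); print(sg,lab,None if q is None else np.round(q,2))
k=vision.get_calibration("wrist"); print(k, telemetry.current_ee_pos(), telemetry.current_tool_rot())
E
```

```text
[0.5761 0.0455 0.1692 0.108  0.2136] [ 0.1  1.5 -0.8 -0.5 -2.4 -2.1  0.   1.1  0.6  0.5 -0.2  2.3]
1 grasp [-0.71  0.46  1.7  -0.    0.98  1.12]
1 over [-0.18 -0.2   1.58  0.12  1.36  1.29]
1 pre [-0.13 -0.07  1.8   0.11  1.01  1.29]
1 home [-0.1   0.06  1.91  0.12  0.77  1.29]
1 peg0 [ 0.15  0.12  1.77 -0.02  0.84  1.62]
1 peg45 [0.07 0.09 1.81 0.02 0.82 2.31]
1 peg90 None
-1 grasp [-0.71  0.46  1.7  -0.    0.98 -2.02]
-1 over [-0.18 -0.2   1.58  0.12  1.36 -1.85]
-1 pre [-0.13 -0.07  1.8   0.11  1.01 -1.85]
-1 home [-0.1   0.06  1.91  0.12  0.77 -1.85]
-1 peg0 [ 0.15  0.12  1.77 -0.02  0.84 -1.52]
-1 peg45 [ 0.07  0.09  1.81  0.02  0.82 -0.83]
-1 peg90 [ 0.03  0.05  1.9   0.05  0.77 -0.1 ]
{'fx': 365.4010808948024, 'fy': 365.4010808948024, 'cx': 277.75303670936506, 'cy': 207.69585339260962, 'position': array([0.1908022 , 0.54793414, 0.38508792]), 'orientation': array([0.11395102, 0.84370665, 0.51978722, 0.07067883])} [0.25882338 0.51351125 0.23050129] [3.34724793e-05 2.31300970e-01 9.72882241e-01 6.53187985e-05]
```

View pics/crop0.png

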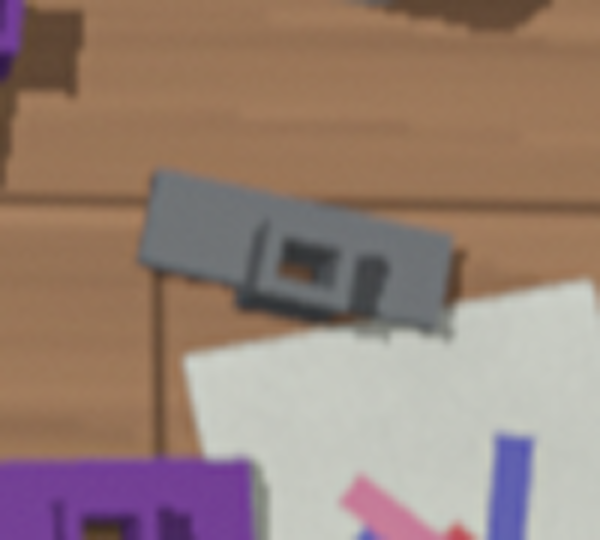

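The crop shows one grey holder, with its hole at crop (308,262). The plate and lip extend towards +x, and its long edge runs from crop (155,170) to (452,235). Branch -1 reaches every pose. I'll raise the arm, look at the easel from close by, then at the holder.

Run:
```python
from h import *
kt=vision.get_calibration("top")
e=ray(kt,[[320+155/6,200+170/6],[320+452/6,200+235/6]],.026); d=e[0]-e[1]; hy=np.arctan2(-d[0],d[1]); print("holder yaw",hy,"len",np.linalg.norm(d), e.mean(0))
o=np.array([.5761,.0455,.1692]);M=Rm(.108)
p=telemetry.current_ee_pos(); r.move_l([p[0],p[1],.44],vel=.4)
def look(names):
    for n in names: print(n,[(np.round(x["at"],4).tolist(),round(x["score"],2)) for x in models.mark_of(n,"wrist")])
r.move_to(o+M@[0,0,.30],tool(M,-1)); r.hold(.3)
im,k=snap("wrist","w_easel"); print(k["position"],k["orientation"]); look(["mast","mast_tip","latch_hinge","latch_peg"])
H=np.array([.497,-.338,0]); 
r.move_to(H+[0,0,.28],tool(R.from_euler('z',hy).as_matrix(),-1)); r.hold(.3)
im,k=snap("wrist","w_holder"); print(k["position"],k["orientation"]); look(["holder","holder_lip"])
print(telemetry.current_t())
```

```text
holder yaw -0.20607613766492935 len 0.14994891803349608 [ 0.53004477 -0.34395123  0.026     ]
[0.32301228 0.01774732 0.55270586] [0.22516165 0.62833101 0.70075398 0.25188535]
mast [([0.5736, 0.0476, 0.1717], 0.63)]
mast_tip [([0.5411, 0.0437, 0.2392], 0.91)]
latch_hinge [([0.5553, 0.1484, 0.197], 0.88)]
latch_peg [([0.587, 0.1365, 0.2369], 0.9)]
[ 0.42240921 -0.32181303  0.43529398] [0.10443901 0.768555   0.62543009 0.08516395]
holder [([0.4933, -0.3376, 0.0015], 0.97), ([0.6181, -0.1851, 0.0037], 0.9), ([0.529, -0.5423, 0.001], 0.81), ([0.363, -0.2444, -0.0026], 0.57)]
holder_lip [([0.5276, -0.3451, 0.0032], 0.97), ([0.4019, -0.2406, 0.0022], 0.88), ([0.5332, -0.5739, -0.0051], 0.88), ([0.621, -0.1488, 0.0038], 0.8), ([0.3809, -0.0292, 0.0005], 0.64)]
6.1667
```

```bash
cd pics; python3 -c "
import cv2;cv2.imwrite('w2.png',cv2.resize(cv2.vconcat([cv2.imread('w_easel.png'),cv2.imread('w_holder.png')]),(400,600)))"
```

```text
(no output)
```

View pics/w_easel.png

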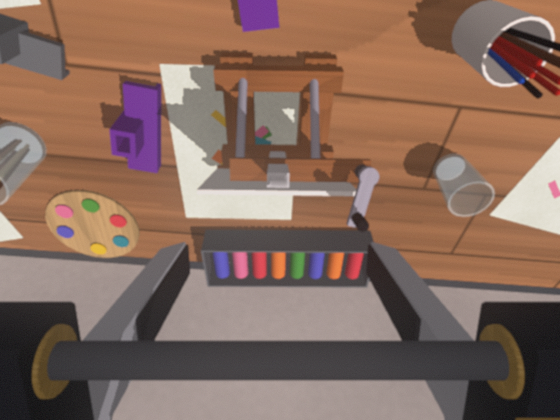

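View pics/w_holder.png

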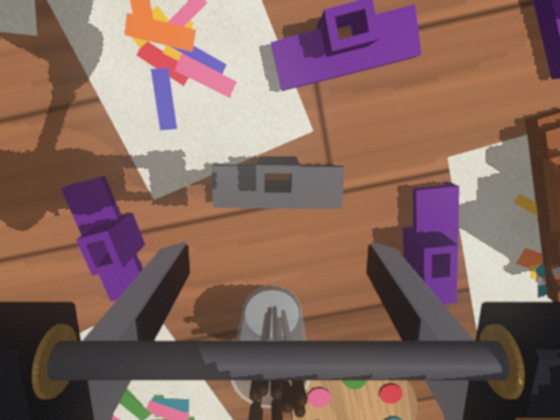

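The w_holder picture shows the grey holder square to the gripper, with its hole at (278,183) and plate front corners at (212,207) and (343,208). The w_easel picture shows the mast near (278,170), the hinge at (369,176) and the peg at (360,222). I'll refit from these and overlay the model on an enlarged crop.

Run:
```python
from h import *
k=vision.get_calibration("wrist")
for uv,z in (((212,207.5),.026),((343,208.5),.026),((278,183),.07)): print(ray(k,uv,z).round(4))
c,s=np.cos(-.2),np.sin(-.2)
k=dict(k,position=np.array([0.32301228,0.01774732,0.55270586]),orientation=np.array([0.22516165,0.62833101,0.70075398,0.25188535]))
obs=[([0,0,0],(.5752,.0450,.1711)),([0,0,.078],(.5436,.0442,.2413)),([0,.105,.029],(.5537,.1478,.1957))]
def f(p): return np.concatenate([p[:3]+Rm(p[3])@np.array(a)-b for a,b in obs]+[[p[2]-.17]*3]+[(p[:3]+Rm(p[3])@(R.from_euler('z',-p[4]).apply([.05,0,0])+[0,.105,.055])-(.5874,.1395,.237))])
q=least_squares(f,[.576,.044,.17,0,0]).x; print(q.round(4),(f(q)*1e3).round(1))
o=q[:3];M=Rm(q[3]); im=cv2.imread("pics/w_easel.png"); S=5; x0,y0=200,130
big=cv2.resize(im[y0:y0+110,x0:x0+155],None,fx=S,fy=S,interpolation=cv2.INTER_CUBIC)
def poly(P,col,closed=True):
    uv=((proj(k,o+np.array(P)@M.T)-[x0-.5,y0-.5])*S).astype(int); cv2.polylines(big,[uv],closed,col,1)
poly([(-.014,-.06,0),(.014,-.06,0),(.014,.116,0),(-.014,.116,0)],(0,255,0))
poly([(-.0035,-.007,.078),(.0035,-.007,.078),(.0035,.007,.078),(-.0035,.007,.078)],(0,0,255))
poly([(-.008,-.012,.064),(.008,-.012,.064),(.008,.012,.064),(-.008,.012,.064)],(0,255,255))
poly([(.023,-.1,.012),(.029,-.1,.012),(.029,.1,.012),(.023,.1,.012)],(255,0,0))
a=np.linspace(0,6.28,30); poly(np.c_[.009*np.cos(a),.105+.009*np.sin(a),0*a+.039],(255,0,255))
L=R.from_euler('z',-q[4]).apply([.05,0,0])+[0,.105,0]; poly(np.c_[L[0]+.007*np.cos(a),L[1]+.007*np.sin(a),0*a+.072],(255,255,0))
cv2.imwrite("pics/ov.png",big)
```

```text
[[ 0.5172 -0.4197  0.026 ]]
[[ 0.5494 -0.271   0.026 ]]
[[ 0.4957 -0.337   0.07  ]]
[0.5751 0.0457 0.1696 0.095  0.2661] [-0.1  0.7 -1.5 -0.1 -1.6 -0.4 -0.3  1.3  0.4 -0.4 -0.4 -0.4  0.5 -0.4
  2.5]
```

View pics/ov.png

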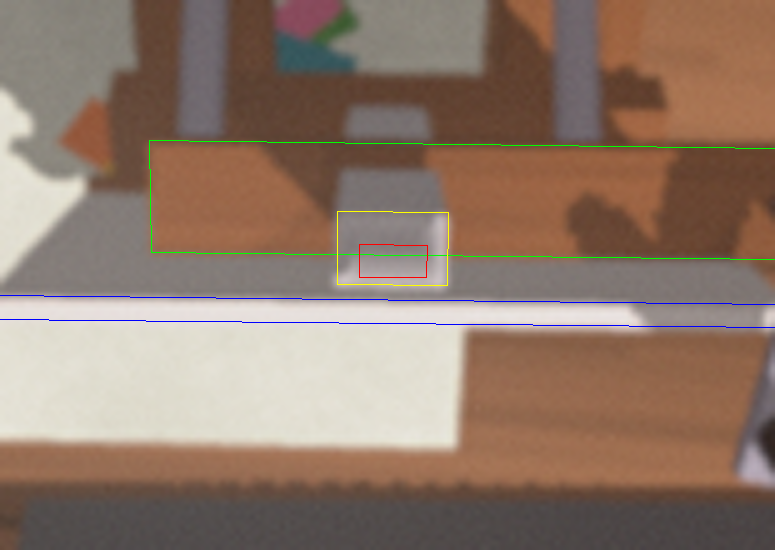

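The overlay matches: rail, board edge and mast (crop 337..448, 212..286) all agree to about 1 mm. The holder comes out at (0.4955, -0.337), yaw -0.21. I'll grasp it and carry it to above the mast tip.

```bash
cat >> h.py <<'E'
o=np.array([.5751,.0457,.1698]); M=Rm(.095); HZ=.056   # mast pose; TCP height in holder frame
def st(*a): print(*a,"t",round(telemetry.current_t(),2),"F(mast)",(M.T@telemetry.current_wrist_force()).round(1),"pos(mast)",((telemetry.current_ee_pos()-o)@M*1e3).round(1),"op",round(telemetry.current_opening(),4))
E
python3 - <<'E'
from h import *
Q=tool(R.from_euler('z',-.2133).as_matrix(),-1); H=np.array([.4955,-.337,0])
r.move_l(H+[0,0,.12],rot=Q,vel=.25); print(r.move_l(H+[0,0,HZ],vel=.1,guard=15)); st("down")
gripper_to(.02,f_grip=40); st("grip")
r.move_l(H+[0,0,.34],vel=.25); st("lift")
T=tool(M,-1)
r.move_to(o+M@[0,0,HZ+.078+.06],T); r.hold(.3); st("pre")
r.move_l(o+M@[0,0,HZ+.078+.012],vel=.15); r.hold(.3); st("near")
snap("wrist","w_near"); snap("side","s_near")
E
python3 -c "
import cv2
a=cv2.imread('pics/w_near.png')[:300,100:460];b=cv2.imread('pics/s_near.png')[130:230,200:320]
cv2.imwrite('pics/near.png',cv2.hconcat([a,cv2.resize(b,(360,300),interpolation=2)]))"
```

```text
False
down t 7.75 F(mast) [-0.2  0.5 -0.3] pos(mast) [-151.2 -373.9  -56.4] op 0.0938
grip t 8.57 F(mast) [ 0.  -0.6  0.1] pos(mast) [-151.9 -373.5  -56.8] op 0.0439
lift t 9.86 F(mast) [-0.8 -0.1 -2.8] pos(mast) [ -37.2 -372.9  201.2] op 0.0435
pre t 11.56 F(mast) [-1.2  0.8 -1.2] pos(mast) [  0.3  -0.7 193.6] op 0.044
near t 12.32 F(mast) [-1.5 -0.3 -1.7] pos(mast) [ 6.000e-01 -1.000e-01  1.469e+02] op 0.0436
```

View pics/near.png

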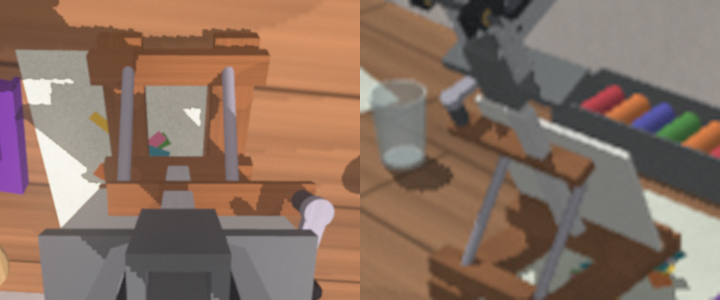

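The wrist half shows the holder squarely gripped over the mast, with its plate parallel to the rail. The side half shows the sleeve in line with the mast. I'll insert under guard.

Run:
```python
from h import *
for z in (.066,.050,.030,.012,.003,-.003):
    g=r.move_l(o+M@[0,0,HZ+z],vel=.04,guard=12); st(z,g)
    if g: break
```

```text
0.066 False t 13.18 F(mast) [-1.3  0.2 -2.4] pos(mast) [1.000e-01 0.000e+00 1.219e+02] op 0.0438
0.05 False t 13.72 F(mast) [-0.7  0.1 -2.4] pos(mast) [ -0.2   0.  105.7] op 0.0438
0.03 False t 14.38 F(mast) [-1.  -0.2 -1.8] pos(mast) [-0.  -0.  85.8] op 0.0434
0.012 False t 14.97 F(mast) [-0.3 -0.5 -2.3] pos(mast) [-0.1  0.  67.8] op 0.0436
0.003 False t 15.35 F(mast) [-0.7  0.1 -2. ] pos(mast) [-0.3  0.  58.7] op 0.0437
-0.003 True t 15.56 F(mast) [ 0.1 -0.5  3.1] pos(mast) [ 1.3 -0.  55.7] op 0.044
```

It slid on freely and touched at the seat height. I'll press lightly, release, back off and look.

Run:
```python
from h import *
p=telemetry.current_ee_pos(); g=r.move_l(o+M@[0,0,HZ-.006],vel=.03,guard=15); st("press",g)
gripper_to(.07); r.hold(.3); st("open")
r.move_l(o+M@[0,0,.20],vel=.2); r.hold(.2); st("up")
im,k=snap("wrist","w_seat")
for n in ("holder","latch_hinge","latch_peg"): print(n,[((np.array(x["at"])-o)@M*1e3).round(1).tolist()+[round(x["score"],2)] for x in models.mark_of(n,"wrist")][:3])
S=2;x0,y0=130,30; big=cv2.resize(cv2.imread("pics/w_seat.png")[y0:330,x0:460],None,fx=S,fy=S,interpolation=cv2.INTER_CUBIC)
def poly(P,col):
    uv=((proj(k,o+np.array(P)@M.T)-[x0-.5,y0-.5])*S).astype(int); cv2.polylines(big,[uv],True,col,1)
poly([(-.01,-.075,.026),(.039,-.075,.026),(.039,.075,.026),(-.01,.075,.026)],(0,255,0))
poly([(-.018,-.022,.07),(.018,-.022,.07),(.018,.022,.07),(-.018,.022,.07)],(0,255,255))
a=np.linspace(0,6.28,30); 
for t,c in ((.2,(0,0,255)),(.27,(255,255,0))): poly(np.c_[.05*np.cos(t)+.007*np.cos(a),.105-.05*np.sin(t)+.007*np.sin(a),0*a+.072],c)
poly(np.c_[.009*np.cos(a),.105+.009*np.sin(a),0*a+.039],(255,0,255))
cv2.imwrite("pics/ov2.png",big)
```

```text
press True t 15.77 F(mast) [-0.3 -0.1  4. ] pos(mast) [ 2.1 -0.1 55.2] op 0.0435
open t 16.68 F(mast) [ 0.2  0.5 -0.3] pos(mast) [-0.3  0.3 54. ] op 0.0702
up t 17.76 F(mast) [-0.2 -1.2  0.4] pos(mast) [-8.000e-01  1.000e-01  1.987e+02] op 0.0699
holder [[-1.7, 1.9, -0.3, 0.75], [-48.9, -234.7, -159.3, 0.59]]
latch_hinge [[0.0, 100.7, 25.7, 0.84], [-2.7, -0.1, 1.2, 0.56]]
latch_peg [[46.9, 92.1, 51.2, 0.67]]
```

View pics/ov2.png

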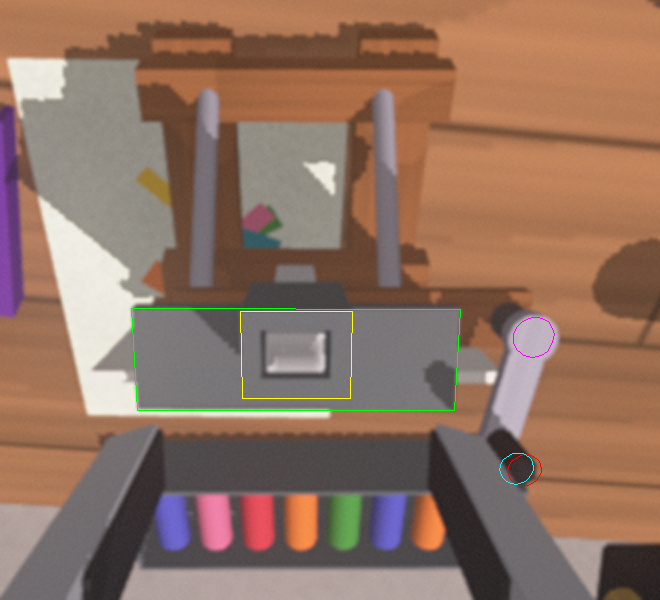

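The holder sits exactly on the predicted outline: plate (132..460, 308..410) and sleeve both match. The peg top is at crop (520,470), so the lever is at about 0.22 rad. Next I'll grasp the peg and swing it round the arc, turning the tool with it.

Run:
```python
from h import *
ZP=.069
def pose(a,z=ZP):
    Z=R.from_euler('z',-a); return o+M@(Z.apply([.05,0,0])+[0,.105,z]), tool(M@Z.as_matrix(),-1)
r.move_to(*pose(.22,.16)); gripper_to(.055); st("above")
g=r.move_l(pose(.22)[0],vel=.1,guard=8); st("down",g)
if not g:
    gripper_to(.005,f_grip=12); st("grip")
    if .010<telemetry.current_opening()<.018:
        for a in np.linspace(.22,1.58,9)[1:]:
            p,q=pose(a); g=r.move_l(p,rot=q,vel=.05,guard=15); st(round(a,2),g)
            if g: break
    print(models and snap("top","t_l")[0].shape)
```

```text
above t 18.98 F(mast) [ 0.5 -0.   0.2] pos(mast) [ 48.8  93.5 160.3] op 0.0551
down False t 20.04 F(mast) [ 0.1  0.7 -0.3] pos(mast) [49.4 94.2 69.5] op 0.055
grip t 20.76 F(mast) [-0.2 -0.6  0.7] pos(mast) [48.8 94.  69.1] op 0.0137
0.39 False t 21.07 F(mast) [-0.  -0.9  1.3] pos(mast) [46.2 85.6 69. ] op 0.0136
0.56 False t 21.39 F(mast) [ 0.1 -0.9  0.1] pos(mast) [42.4 78.2 69. ] op 0.0137
0.73 False t 21.71 F(mast) [ 0.  -1.9  1.3] pos(mast) [37.5 71.6 69.1] op 0.0134
0.9 False t 22.02 F(mast) [ 1.1 -1.2  0.7] pos(mast) [31.4 65.9 69.1] op 0.0135
1.07 False t 22.34 F(mast) [ 1.1 -2.5  1.2] pos(mast) [24.3 61.  69.1] op 0.014
1.24 False t 22.66 F(mast) [ 1.3 -2.6  0.3] pos(mast) [16.7 57.6 69.1] op 0.0135
1.41 False t 22.98 F(mast) [ 0.4 -3.2  1.2] pos(mast) [ 8.3 55.5 69.1] op 0.0136
1.58 False t 23.29 F(mast) [-0.7 -3.8  2.3] pos(mast) [-0.4 54.9 69.1] op 0.0141
(420, 560, 3)
```

Run:
```python
from h import *
gripper_to(.045); r.hold(.2); st("open")
r.move_l(o+M@[0,.055,.20],vel=.15); r.hold(.2); st("up")
r.move_to(o+M@[0,0,.26],tool(M,-1)); r.hold(.3)
snap("wrist","w_end")
for n in ("holder","latch_hinge","latch_peg"): print(n,[((np.array(x["at"])-o)@M*1e3).round(1).tolist()+[round(x["score"],2)] for x in models.mark_of(n,"wrist")][:2])
cv2.imwrite("pics/end.png",cv2.resize(cv2.imread("pics/w_end.png")[30:330,130:460],None,fx=2,fy=2))
```

```text
open t 24.21 F(mast) [ 0.  -0.1 -0.6] pos(mast) [-0.4 55.  69. ] op 0.045
up t 25.43 F(mast) [ 0.2  0.6 -0.4] pos(mast) [ -0.6  55.  199. ] op 0.0452
holder [[-2.8, -0.6, 3.5, 0.72], [-49.3, -230.6, -158.7, 0.63]]
latch_hinge [[0.3, 101.8, 27.7, 0.71]]
latch_peg [[2.5, 51.4, 53.3, 0.97]]
```

View pics/end.png

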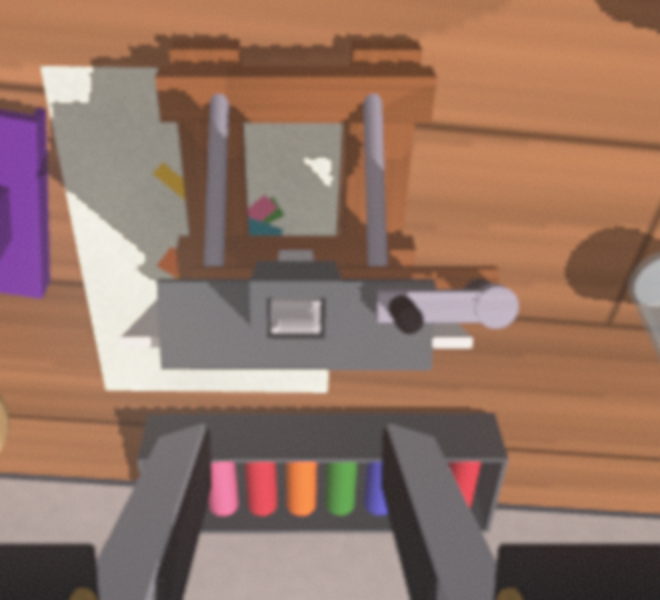

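The lever lies straight across the plate, running from the hinge at crop (497,306) to its tip at (380,305). The holder is still seated and the gripper is clear.

```bash
python3 -c "
from plant import r; print(r.sign_off())"
```

```text
the job is handed in; nothing more can be done
None
```

The holder is home on the mast with its lip on the painted side, the latch lever lies straight across the cross plate at about 1.57 rad, and the job was handed in at about 27 s with the gripper clear; I never moved near the pot, jar or tumbler, and sign-off returned no verdict.

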